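Load a gift-set slide and hold it out at the mark

TASK

Put two of the three crimson soap roses, right way up, onto the floor of the wooden tray of the spring slide, and leave the third crimson rose and the cream one where they lie. Then pull the loaded tray out towards you by its blue upright handle until the black pointer on its side stands level with the red flag, and keep holding it there against the spring: finish while still holding the handle. Leave the glass ball, the green jar and the stamp where they stand.

Things in the scene. Friction and masses are not known exactly. Their poses are not given: they have to be found in the camera images.
- fixture: spring slide on a plywood base 340 x 220 x 12 mm fixed to the table; its origin lies at table height on the slide's centre line (base from 150 mm in front of it to 190 mm behind it). Its x axis points along the rails away from the pull (back towards the grey spring housing), y to the left, z up: the tray is pulled along this body's -x.
- carriage (a joint): how far the sliding tray (with handle and pointer) is pulled out along the fixture's -x, in m: 0 = home, 0.10 = the stop. A spring draws it home with about 4 N at 0 rising by 0.8 N per cm (about 10 N at 0.07); it snaps back if let go.
- tray_in (a point): centre of the tray's inner floor, about 23.5 mm above the table; axes as the fixture's. The inside is 130 mm along x and 160 mm along y, the walls are 4 mm thick and rise 12 mm above the inner floor (35.5 mm above the table). It rides with the carriage; at home it lies at 60 mm along the fixture's +x from its origin.
- handle_grip (a point): middle of the blue upright cylindrical grip (20 mm diameter, 45 mm long, from 57.5 to 102.5 mm above the table, on a thinner steel post), 118 mm ahead of the tray's centre (along the fixture's -x) and on the centre line; rides with the carriage. Pinch it from above in any direction.
- pointer (a point): tip of the black pointer, 8 mm wide along x, on the right (-y) side of the tray near its front corner; rides with the carriage; axes as the fixture's.
- mark (a point): the thin red upright flag (4 mm thick along x, 38 mm high) standing fixed at the right edge of the base, 17 mm beyond the pointer's tip in y; the point is on its centre plane, at the height of the pointer; axes as the fixture's. It stands 40 to 70 mm from the pointer's home position along the fixture's -x: when pointer and mark have the same x in the fixture's frame, the pointer stands level with the flag.
- rose_red_a: loose crimson soap rose, 53 mm across its open petals (near the top), 33 mm high, narrowing to its foot, 20 to 45 g; origin at the centre of its underside, z up; round, so any grasp direction across it will do (a light grip is enough). The three crimson roses differ a little in size and are interchangeable.
- rose_red_b: loose crimson soap rose, 55 mm across its open petals (near the top), 34 mm high, narrowing to its foot, 20 to 45 g; origin at the centre of its underside, z up; round, so any grasp direction across it will do (a light grip is enough). The three crimson roses differ a little in size and are interchangeable.
- rose_red_c: loose crimson soap rose, 48 mm across its open petals (near the top), 30 mm high, narrowing to its foot, 20 to 45 g; origin at the centre of its underside, z up; round, so any grasp direction across it will do (a light grip is enough). The three crimson roses differ a little in size and are interchangeable.
- rose_cream: bystander: loose cream soap rose, 50 mm across, 32 mm high; origin at the centre of its underside.
- ball: bystander: blue glass ball on a small foot, 64 mm across, 89 mm high, loose; origin under its centre.
- jar: bystander: green jar with a brass-coloured lid, 66 mm across, 70 mm high, loose; origin under its centre.
- stamp: bystander: wooden hand stamp, 29 x 43 x 75 mm, loose; origin under its centre.

How it is judged:
On the way:
1. exactly two crimson roses stand released and upright in the tray while it is still at home; the third has not been moved more than 30 mm (((x of rose_red_b in the frame of tray_in between -0.06 and 0.06 m and y of rose_red_b in the frame of tray_in between -0.075 and 0.075 m and z of rose_red_b in the frame of tray_in between -0.006 and 0.012 m and angle between each of rose_red_b, rose_red_c's own z axis and vertical below 0.35 rad and contact force between the fingers and rose_red_b below 0.2 N and x of rose_red_c in the frame of tray_in between -0.06 and 0.06 m and y of rose_red_c in the frame of tray_in between -0.075 and 0.075 m and z of rose_red_c in the frame of tray_in between -0.006 and 0.012 m and contact force between the fingers and rose_red_c below 0.2 N and distance of rose_red_a from where it was at the start of the episode below 0.03 m) or (x of rose_red_a in the frame of tray_in between -0.06 and 0.06 m and y of rose_red_a in the frame of tray_in between -0.075 and 0.075 m and z of rose_red_a in the frame of tray_in between -0.006 and 0.012 m and angle between each of rose_red_a, rose_red_c's own z axis and vertical below 0.35 rad and contact force between the fingers and rose_red_a below 0.2 N and x of rose_red_c in the frame of tray_in between -0.06 and 0.06 m and y of rose_red_c in the frame of tray_in between -0.075 and 0.075 m and z of rose_red_c in the frame of tray_in between -0.006 and 0.012 m and contact force between the fingers and rose_red_c below 0.2 N and distance of rose_red_b from where it was at the start of the episode below 0.03 m) or (x of rose_red_a in the frame of tray_in between -0.06 and 0.06 m and y of rose_red_a in the frame of tray_in between -0.075 and 0.075 m and z of rose_red_a in the frame of tray_in between -0.006 and 0.012 m and angle between each of rose_red_a, rose_red_b's own z axis and vertical below 0.35 rad and contact force between the fingers and rose_red_a below 0.2 N and x of rose_red_b in the frame of tray_in between -0.06 and 0.06 m and y of rose_red_b in the frame of tray_in between -0.075 and 0.075 m and z of rose_red_b in the frame of tray_in between -0.006 and 0.012 m and contact force between the fingers and rose_red_b below 0.2 N and distance of rose_red_c from where it was at the start of the episode below 0.03 m)) and value of joint carriage below 0.012 m), for 0.2 s.
At the end, for the whole second after the job is handed in: The pointer stands within 6 mm of the red flag along the slide, still, with the fingers pulling on or gripping the handle (more than 2 N); exactly two crimson roses stand upright (within 20 degrees) on the tray floor, not touched by the fingers; the third lies within 30 mm of its start (((x of rose_red_b in the frame of tray_in between -0.06 and 0.06 m and y of rose_red_b in the frame of tray_in between -0.075 and 0.075 m and z of rose_red_b in the frame of tray_in between -0.006 and 0.012 m and angle between each of rose_red_b, rose_red_c's own z axis and vertical below 0.35 rad and contact force between the fingers and rose_red_b below 0.2 N and x of rose_red_c in the frame of tray_in between -0.06 and 0.06 m and y of rose_red_c in the frame of tray_in between -0.075 and 0.075 m and z of rose_red_c in the frame of tray_in between -0.006 and 0.012 m and contact force between the fingers and rose_red_c below 0.2 N and distance of rose_red_a from where it was at the start of the episode below 0.03 m) or (x of rose_red_a in the frame of tray_in between -0.06 and 0.06 m and y of rose_red_a in the frame of tray_in between -0.075 and 0.075 m and z of rose_red_a in the frame of tray_in between -0.006 and 0.012 m and angle between each of rose_red_a, rose_red_c's own z axis and vertical below 0.35 rad and contact force between the fingers and rose_red_a below 0.2 N and x of rose_red_c in the frame of tray_in between -0.06 and 0.06 m and y of rose_red_c in the frame of tray_in between -0.075 and 0.075 m and z of rose_red_c in the frame of tray_in between -0.006 and 0.012 m and contact force between the fingers and rose_red_c below 0.2 N and distance of rose_red_b from where it was at the start of the episode below 0.03 m) or (x of rose_red_a in the frame of tray_in between -0.06 and 0.06 m and y of rose_red_a in the frame of tray_in between -0.075 and 0.075 m and z of rose_red_a in the frame of tray_in between -0.006 and 0.012 m and angle between each of rose_red_a, rose_red_b's own z axis and vertical below 0.35 rad and contact force between the fingers and rose_red_a below 0.2 N and x of rose_red_b in the frame of tray_in between -0.06 and 0.06 m and y of rose_red_b in the frame of tray_in between -0.075 and 0.075 m and z of rose_red_b in the frame of tray_in between -0.006 and 0.012 m and contact force between the fingers and rose_red_b below 0.2 N and distance of rose_red_c from where it was at the start of the episode below 0.03 m)) and x of pointer in the frame of mark between -0.006 and 0.006 m and (contact force between the fingers and carriage_c0 above 2 N or contact force between the fingers and carriage_c1 above 2 N) and velocity of joint carriage between -0.01 and 0.01 m/s); the arm keeps its last pose, push and grip.
It fails at once if the cream rose is moved more than 30 mm or tipped (distance of rose_cream from where it was at the start of the episode above 0.03 m or angle between rose_cream's own z axis and vertical above 0.5 rad).
It fails at once if the glass ball is moved more than 30 mm or tipped (distance of ball from where it was at the start of the episode above 0.03 m or angle between ball's own z axis and vertical above 0.5 rad).
It fails at once if the green jar is moved more than 30 mm or tipped (distance of jar from where it was at the start of the episode above 0.03 m or angle between jar's own z axis and vertical above 0.5 rad).
It fails at once if the hand stamp is moved more than 30 mm or tipped (distance of stamp from where it was at the start of the episode above 0.03 m or angle between stamp's own z axis and vertical above 0.5 rad).
It also fails if it takes over 64 s, if anything falls off the work surface, if the arm or the gripper's body presses on something with over 40 N, if the wrist force passes 120 N, or if a joint passes its speed limit or range.

ROBOT

A 7-joint arm with a two-finger parallel gripper is mounted at the origin on a cart in front of the work surface, level with it; the furniture and walls round the work are solid. World frame = base frame: x ahead of the robot, y to its left, z up, the work surface at z = 0. Lengths are in m, angles in rad, forces in N, time in s.
With the tool pointing down it reaches from about 0.4 to 0.85 m from the base axis. Payload 6.9 kg.
Tool frame: the origin (TCP) lies between the finger pads; the fingertips stand 14 mm ahead of it and the grasp point (between the pads) lies 5 mm behind it; z points along the fingers, y is the line along which they close (so a half turn about z gives the same grasp; the last joint's range is limited). The gripper opens to 85 mm and grips with 20 to 120 N. Pads are 22 mm wide; open, the fingers measure 114 mm over their backs; the gripper's body (76 mm by 85 mm) begins 54 mm behind the grasp point. The pads swing forward as they close: fully open they stand 13 mm farther back than shut.
Start: joints at [1.369, 0.507, -0.238, 1.5, 0.126, 1.149, -0.155], TCP at [0.189, -0.596, 0.245] pointing down, gripper open.
Joint ranges: [-3.08, 3.08], [-0.24, 2.05], [-1.43, 1.35], [0, 2.5], [-1.52, 4.66], [0.17, 1.96], [-2.89, 2.89]. Speed limits (rad/s): [2.39, 2.39, 3.14, 3.14, 3.14, 3.14, 3.14].

INTERFACE

Orientations are given as [roll, pitch, yaw] about the fixed x, y, z axes, in that order (R = Rz(yaw) Ry(pitch) Rx(roll)).
In Python, from cell import observe, snapshot, get_calibration, finish_job gives the robot as it stands.
- The arm moves only by the tool servo_tool, never from a script. Its argument "motion" is a list of rows, each an object of numbers: "fingers": the opening, from -1 (shut) to 1 (fully open); "x", "y", "z": the shift along the tool's x, y, z in cm; "turn": the turn about the tool's z in rad. In form: [{"fingers": .., "x": .., "y": .., "z": .., "turn": ..}, ...]. A call has 1 to 20 rows; each row shifts and turns the commanded pose from where the row before left it, along the tool's axes as they then stand; what a row does not reach is not made up. A row lasts 1/8 s, in which the tool goes at most 62.5 mm and 10.7 degrees, less where a joint would pass 70% of its speed; a pose out of reach is approached as far as the arm can. A call is refused whole if a number of a shift passes 6.25 or a number of a turn 0.188, either way. A call with a gripper value outside its range is refused whole. The fingers move at their own pace and stop on an object; "newtons" is the grip in N (left out, the last holds). Time passes only in rows, so rows that do not move let the fingers close. It gives the time, the measured TCP pose, the force, the opening and the grip force at its end, in the units of the state.
- observe(): the state, without advancing time (a new reading comes with each control period).
- snapshot(name): name is "side" or "top"; returns the picture (480x640x3 uint8, red, green, blue); there is no depth.
- get_calibration(name): a dict with "vfov" (degrees; the focal length in pixels is half the picture's height over the tangent of half this angle, whatever the lens; pixels are square), "cx", "cy" (the principal point, pixels), "k1" (the pictures are not rectified: a ray, as slopes to the right and down, at radius r is drawn at 1 + k1 r^2 times it, then the intrinsics apply), "position" and "attitude" of the camera in the world. Camera axes: x right, y down, z forward; pixel columns grow to the right and rows downward; lengths in m; the calibration is good to about 2 mm. A picture is of the moment at which its call begins. get_calibration takes no time and is no camera call.
- finish_job(): hands the job in; it is judged then, once.
The state is a dict: "t": time; "joint_pos": joint angles; "joint_velocities": joint speeds; "joint_torque": joint torques, N m; "tool_pos": TCP position; "eef_rot": TCP orientation; "contact_force": force on the tool from outside, world axes, zero at the start; "wrist_torque": the same for the moment, N m; "width": finger opening in m; "grip_force": force on a finger pad.
Only numpy, scipy, OpenCV 4.12 (cv2) and the standard library are available. Lean on these libraries where they do the work, as an engineer would, in place of code of your own. Each camera call takes 0.05 s, during which the arm holds its last target. There are 200 camera calls.

## Working session

There is one attempt and no reset: what is moved stays moved. The work goes in short steps, Python scripts to look and compute and a tool call to move; the robot and the scene stay as the last step left them, time stands still between calls to the robot, and variables do not carry over. Pictures are saved under pics/ and viewed, at most 10 in all, crops included, and the job is handed in when it is done.

Besides the shell and the picture viewer there is one more tool, called after "Request:" as name(argument=value, ...), one argument or row to a line, values as JSON. servo_tool: Moves the arm, as the interface text tells. Its arguments: {"type":"object","properties":{"motion":{"type":"array"},"newtons":{"type":"number"}},"required":["motion"]}

```bash
mkdir -p pics; ls; python3 - <<'E'
from cell import *
import cv2
print(observe())
for n in("side","top"):
    print(n,get_calibration(n)); cv2.imwrite(f"pics/{n}0.png",snapshot(n)[:,:,::-1])
E
```

```text
pics
{'t': 0.0, 'joint_pos': array([ 1.36850441,  0.50831184, -0.23751109,  1.50114416,  0.12568286,
        1.14891322, -0.15480782]), 'joint_velocities': array([ 0.00078169, -0.00104885,  0.00034651,  0.00109266,  0.00076464,
        0.00048979, -0.00026028]), 'joint_torque': array([-1.43925801e-03, -6.20595002e+01, -2.18773484e+00, -2.49656439e+01,
        1.25292785e-02,  1.19313423e-02,  8.20048115e-06]), 'tool_pos': array([ 0.18912182, -0.59518624,  0.24444141]), 'eef_rot': array([-3.13980293e+00,  3.08434665e-05,  3.07783722e-01]), 'contact_force': array([ 0.55763716,  0.11377455, -0.20214543]), 'wrist_torque': array([ 0.01583896, -0.02704259, -0.03667266]), 'grip_force': 0.0, 'width': 0.08542410507677603}
side {'vfov': 53.187354712029354, 'cx': 319.2855848516869, 'cy': 243.66325488172959, 'k1': 0.011390080876765761, 'position': array([0.07672162, 0.70394992, 0.59635915]), 'attitude': array([-2.09449103,  0.01900486, -2.5536143 ])}
top {'vfov': 50.58843876926241, 'cx': 323.2266567858113, 'cy': 232.4002440944882, 'k1': -0.051121913820328206, 'position': array([ 0.44622541, -0.04793751,  1.42548599]), 'attitude': array([-3.05258854e+00,  1.03764826e-03, -1.58101536e+00])}
```

View pics/side0.png

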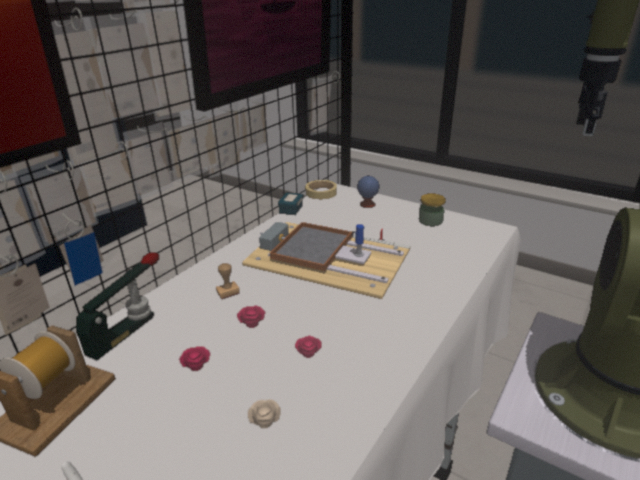

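View pics/top0.png

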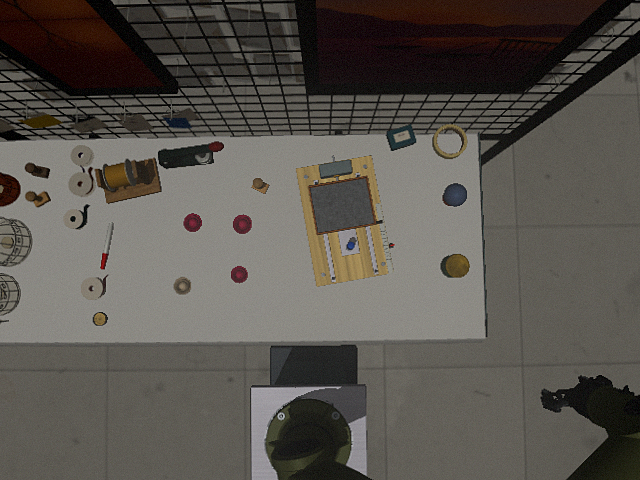

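Side view: crimson roses at about (251,316), (195,358) and (309,346), cream rose at (264,412), blue handle at (360,235), flag at (381,235). Top view: crimson roses at (192,222), (242,224) and (239,274), cream rose at (182,286), tray centre near (344,205), handle at (351,243), flag at (391,245). I'll compute positions by colour next.

```bash
cat > h.py <<'E'
from cell import *
import cv2, numpy as np
from scipy.spatial.transform import Rotation as Ro
def ray(n,uv):
    c=get_calibration(n); f=240/np.tan(np.radians(c["vfov"]/2))
    d=(np.array(uv,float)-[c["cx"],c["cy"]])/f
    s=d.copy()
    for _ in range(10): s=d/(1+c["k1"]*(s@s))
    return c["position"],Ro.from_euler("xyz",c["attitude"]).as_matrix()@np.array([*s,1])
def plane(n,uv,z):
    p,d=ray(n,uv); return p+d*(z-p[2])/d[2]
def tri(a,b):
    p,d=ray("top",a); q,e=ray("side",b)
    t=np.linalg.lstsq(np.c_[d,-e],q-p,rcond=None)[0]
    u,v=p+d*t[0],q+e*t[1]; return (u+v)/2,np.linalg.norm(u-v)
def blobs(im,lo,hi,amin=15,roi=None):
    h=cv2.cvtColor(im,cv2.COLOR_RGB2HSV); m=cv2.inRange(h,lo,hi)
    if roi: k=np.zeros_like(m); x0,y0,x1,y1=roi; k[y0:y1,x0:x1]=1; m*=k
    n,_,s,c=cv2.connectedComponentsWithStats(m)
    return m,[(c[i].round(1),s[i]) for i in range(1,n) if s[i,4]>=amin]
E
cat > a.py <<'E'
from h import *
T=cv2.imread("pics/top0.png")[:,:,::-1].copy();S=cv2.imread("pics/side0.png")[:,:,::-1].copy()
for n,im,r in(("top",T,(165,190,420,300)),("side",S,(170,200,420,380))):
    for nm,lo,hi in(("red",(165,110,50),(180,255,255)),("red0",(0,150,50),(5,255,255)),("blue",(105,120,50),(130,255,255))):
        for c,s in blobs(im,lo,hi,4,r)[1]: print(n,nm,c,s,plane(n,c,.02).round(4))
h=cv2.cvtColor(T,cv2.COLOR_RGB2HSV)
for uv in((305,200),(384,230),(320,260),(344,205),(314,210),(335,170),(250,300)): print(uv,h[uv[1],uv[0]])
E
python3 a.py
```

```text
top red [192.2 222.4] [184 213  18  19 230] [0.6035 0.318  0.02  ]
top red [241.6 223.7] [233 215  19  19 250] [0.5983 0.1795 0.02  ]
top red [238.7 273.5] [231 266  17  17 174] [0.46  0.187 0.02 ]
top red0 [391.8 244.7] [390 244   4   2   6] [ 0.5354 -0.2377  0.02  ]
top blue [350.3 245. ] [347 242   7   7  40] [ 0.5358 -0.1225  0.02  ]
side red [250.7 314.8] [238 306  26  20 357] [0.6    0.1762 0.02  ]
side red [307.8 344.8] [296 336  25  19 318] [0.4591 0.1865 0.02  ]
side red [194.5 357.3] [180 347  29  23 481] [0.6054 0.3166 0.02  ]
side blue [359.5 232.9] [357 225   6  19  76] [ 0.584  -0.2181  0.02  ]
(305, 200) [ 20 124 148]
(384, 230) [ 30  18 126]
(320, 260) [ 20 122 151]
(344, 205) [30  4 68]
(314, 210) [126  24  53]
(335, 170) [80 17 90]
(250, 300) [  6   9 144]
```

```bash
python3 - <<'E'
import cv2,numpy as np
T=cv2.imread("pics/top0.png");S=cv2.imread("pics/side0.png")
a=cv2.resize(T[150:295,290:400],None,fx=4,fy=4,interpolation=2)
cv2.imwrite("pics/topz.png",a)
b=cv2.resize(S[210:300,235:420],None,fx=4.3,fy=4.3,interpolation=2)
cv2.imwrite("pics/sidez.png",b)
E
```

```text
(no output)
```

View pics/topz.png

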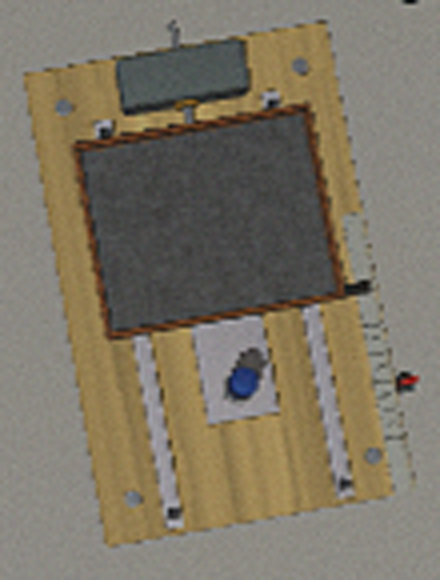

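View pics/sidez.png

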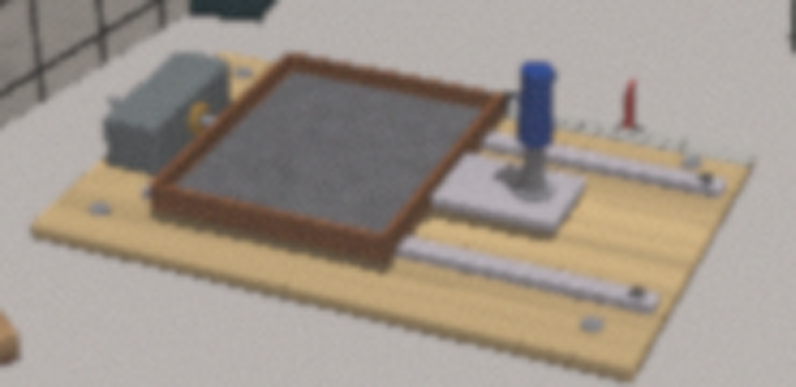

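Zoomed top view: the base corners, tray rim corners, pointer tip (370,288) and flag (405,381) are clear; the side zoom shows the handle upright at (537,105) and the flag at (629,105). Next I'll compute the fixture frame from these.

```bash
cat > b.py <<'E'
from h import *
P=lambda u,v,z:plane("top",(290+u/4-.4,150+v/4-.4),z)
B=[P(*c,.012) for c in((26,73),(328,22),(392,495),(107,546))]
R=[P(*c,.0355) for c in((76,143),(306,106),(344,296),(110,338))]
for n,q in(("base",B),("rim",R)):
    q=np.array(q); print(n,q.mean(0).round(4),[np.linalg.norm(q[i]-q[i-1]).round(4) for i in range(4)],
     [np.arctan2(*(a-b)[1::-1]).round(4) for a,b in((q[0],q[3]),(q[1],q[2]))],[np.arctan2(*(a-b)[1::-1]).round(4)-1.5708 for a,b in((q[0],q[1]),(q[3],q[2]))])
hs=tri((350.3,245),(359.5,232.9)); print("handle",hs, plane("top",(350.3,245),.1025),plane("side",(359.5,232.9),.08))
for r in(((192.2,222.4),(194.5,357.3)),((241.6,223.7),(250.7,314.8)),((238.7,273.5),(307.8,344.8))): print(tri(*r))
print("pointer",P(369,288,.025),"flag base",P(400,383,.012),"flag top",P(412,379,.05))
sp=lambda u,v,z:plane("side",(235+u/4.3-.4,210+v/4.3-.4),z)
print("side flagbase",sp(628,128,.012),"flagtop",sp(631,80,.05),"rim corner side",sp(507,97,.0355),sp(290,57,.0355),sp(153,186,.0355),sp(385,238,.0355))
E
python3 b.py
```

```text
base [ 0.6068 -0.1032  0.012 ] [np.float64(0.3377), np.float64(0.2171), np.float64(0.3369), np.float64(0.2009)] [np.float64(0.1615), np.float64(0.1133)] [np.float64(0.16010000000000013), np.float64(0.16559999999999997)]
rim [ 0.6466 -0.1     0.0355] [np.float64(0.1377), np.float64(0.1618), np.float64(0.135), np.float64(0.1636)] [np.float64(0.1629), np.float64(0.1768)] [np.float64(0.15149999999999997), np.float64(0.16799999999999993)]
handle (array([ 0.53102173, -0.11968088,  0.0812636 ]), np.float64(0.002000833198716705)) [ 0.5305544  -0.11808971  0.1025    ] [ 0.53122185 -0.12211858  0.08      ]
(array([0.60346658, 0.31768956, 0.0218291 ]), np.float64(0.0004977958639436463))
(array([0.59781607, 0.17884554, 0.02274268]), np.float64(0.0005788590017874936))
(array([0.45960116, 0.18674491, 0.01998165]), np.float64(0.0010072968478051717))
pointer [ 0.59962879 -0.21076914  0.025     ] flag base [ 0.53419076 -0.23256809  0.012     ] flag top [ 0.53445919 -0.23582335  0.05      ]
side flagbase [ 0.5305238  -0.22935736  0.012     ] flagtop [ 0.52468718 -0.21800527  0.05      ] rim corner side [ 0.58668963 -0.18765767  0.0355    ] [ 0.72003785 -0.16307612  0.0355    ] [ 0.69615328 -0.00477261  0.0355    ] [ 0.56416908 -0.02703283  0.0355    ]
```

Request:
servo_tool(
  motion=[
    {"fingers": 1, "turn": -0.178},
    {"turn": -0.178},
    {"turn": -0.178},
    {"turn": -0.178},
    {"turn": -0.178},
    {"turn": -0.178},
    {"turn": -0.178},
    {"turn": -0.179},
    {"x": 1.7, "y": 1.85},
    {"x": 3.4, "y": 3.7},
    {"x": 3.4, "y": 3.7},
    {"x": 3.4, "y": 3.7},
    {"x": 3.4, "y": 3.7},
    {"x": 3.4, "y": 3.7},
    {"x": 3.4, "y": 3.7},
    {"x": 3.4, "y": 3.7},
    {"x": 3.4, "y": 3.7},
    {"x": 3.4, "y": 3.7},
    {"x": 1.7, "y": 1.85},
    {},
  ],
)

```text
validation failed for argument at $.mo...
```

Request:
servo_tool(
  motion=[
    {"fingers": 1, "x": 0, "y": 0, "z": 0, "turn": -0.178},
    {"fingers": 1, "x": 0, "y": 0, "z": 0, "turn": -0.178},
    {"fingers": 1, "x": 0, "y": 0, "z": 0, "turn": -0.178},
    {"fingers": 1, "x": 0, "y": 0, "z": 0, "turn": -0.178},
    {"fingers": 1, "x": 0, "y": 0, "z": 0, "turn": -0.178},
    {"fingers": 1, "x": 0, "y": 0, "z": 0, "turn": -0.178},
    {"fingers": 1, "x": 0, "y": 0, "z": 0, "turn": -0.178},
    {"fingers": 1, "x": 0, "y": 0, "z": 0, "turn": -0.179},
    {"fingers": 1, "x": 1.7, "y": 1.85, "z": 0, "turn": 0},
    {"fingers": 1, "x": 3.4, "y": 3.7, "z": 0, "turn": 0},
    {"fingers": 1, "x": 3.4, "y": 3.7, "z": 0, "turn": 0},
    {"fingers": 1, "x": 3.4, "y": 3.7, "z": 0, "turn": 0},
    {"fingers": 1, "x": 3.4, "y": 3.7, "z": 0, "turn": 0},
    {"fingers": 1, "x": 3.4, "y": 3.7, "z": 0, "turn": 0},
    {"fingers": 1, "x": 3.4, "y": 3.7, "z": 0, "turn": 0},
    {"fingers": 1, "x": 3.4, "y": 3.7, "z": 0, "turn": 0},
    {"fingers": 1, "x": 3.4, "y": 3.7, "z": 0, "turn": 0},
    {"fingers": 1, "x": 3.4, "y": 3.7, "z": 0, "turn": 0},
    {"fingers": 1, "x": 1.7, "y": 1.85, "z": 0, "turn": 0},
    {"fingers": 1, "x": 0, "y": 0, "z": 0, "turn": 0},
  ],
  newtons=20,
)

```text
t: 2.6
tool_pos: [0.5006, -0.1981, 0.2451]
eef_rot: [3.141, -0.001, 1.737]
contact_force: [-0.5, -0.3, -0.2]
width: 0.0853
grip_force: 0.0
```

Request:
servo_tool(
  motion=[
    {"fingers": 1, "x": 2.4, "y": 0.1, "z": 0, "turn": 0},
    {"fingers": 1, "x": 4.8, "y": 0.3, "z": 0, "turn": 0},
    {"fingers": 1, "x": 4.8, "y": 0.3, "z": 0, "turn": 0},
    {"fingers": 1, "x": 4.8, "y": 0.3, "z": 0, "turn": 0},
    {"fingers": 1, "x": 4.8, "y": 0.3, "z": 0, "turn": 0},
    {"fingers": 1, "x": 4.8, "y": 0.3, "z": 0, "turn": 0},
    {"fingers": 1, "x": 4.8, "y": 0.3, "z": 0, "turn": 0},
    {"fingers": 1, "x": 4.8, "y": 0.3, "z": 2, "turn": 0},
    {"fingers": 1, "x": 2.7, "y": 0.0, "z": 3.5, "turn": 0},
    {"fingers": 1, "x": 0, "y": 0, "z": 4, "turn": 0},
    {"fingers": 1, "x": 0, "y": 0, "z": 4, "turn": 0},
    {"fingers": 1, "x": 0, "y": 0, "z": 1, "turn": 0},
    {"fingers": 1, "x": 0, "y": 0, "z": 0, "turn": 0},
  ],
)

```text
t: 4.22
tool_pos: [0.4592, 0.1844, 0.1004]
eef_rot: [-3.141, 0.0, 1.732]
contact_force: [-0.7, -0.1, -0.1]
width: 0.0852
grip_force: 0.0
```

```bash
python3 - <<'E'
from h import *
print(observe()["tool_pos"],observe()["joint_pos"].round(2))
S=snapshot("side"); cv2.imwrite("pics/s1.png",cv2.resize(S[230:410,180:400,::-1],None,fx=3,fy=3))
for c,s in blobs(S,(165,110,50),(180,255,255),15,(170,280,420,380))[1]: print(c,s,plane("side",c,.02))
E
```

```text
[0.45917943 0.1843553  0.10041394] [ 0.01  0.55 -0.65  2.02  0.49  0.73 -0.79]
[250.1 314.9] [238 306  25  20 341] [0.60080717 0.17706393 0.02      ]
[307.3 345.3] [296 337  25  18 295] [0.45913617 0.18807164 0.02      ]
[194.5 357.3] [180 347  29  23 479] [0.60538322 0.31657656 0.02      ]
```

View pics/s1.png

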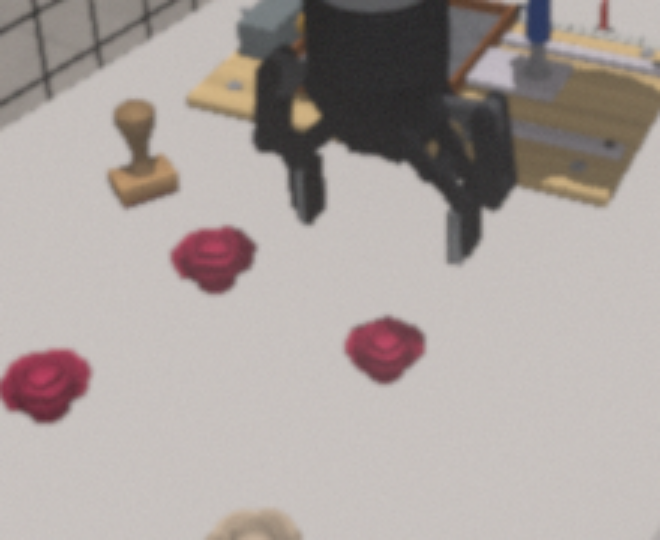

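The fingers straddle the smaller rose (crop 385,345) with nothing else in the way. I'll shift 0.25 cm, go down and close.

Request:
servo_tool(
  motion=[
    {"fingers": 1, "x": 0.25, "y": 0, "z": 3, "turn": 0},
    {"fingers": 1, "x": 0, "y": 0, "z": 3, "turn": 0},
    {"fingers": 1, "x": 0, "y": 0, "z": 1.7, "turn": 0},
    {"fingers": 1, "x": 0, "y": 0, "z": 0.6, "turn": 0},
    {"fingers": 1, "x": 0, "y": 0, "z": 0, "turn": 0},
    {"fingers": -1, "x": 0, "y": 0, "z": 0, "turn": 0},
    {"fingers": -1, "x": 0, "y": 0, "z": 0, "turn": 0},
    {"fingers": -1, "x": 0, "y": 0, "z": 0, "turn": 0},
    {"fingers": -1, "x": 0, "y": 0, "z": 0, "turn": 0},
    {"fingers": -1, "x": 0, "y": 0, "z": 0, "turn": 0},
    {"fingers": -1, "x": 0, "y": 0, "z": 0, "turn": 0},
  ],
  newtons=20,
)

```text
t: 5.65
tool_pos: [0.459, 0.1877, 0.0181]
eef_rot: [3.14, 0.0, 1.733]
contact_force: [-0.4, -0.7, 6.7]
width: 0.0462
grip_force: 19.4
```

Request:
servo_tool(
  motion=[
    {"fingers": -1, "x": 0, "y": 0, "z": -1, "turn": 0},
    {"fingers": -1, "x": 0, "y": 0, "z": -3, "turn": 0},
    {"fingers": -1, "x": 0, "y": 0, "z": -4, "turn": 0},
    {"fingers": -1, "x": 0, "y": 0, "z": -4, "turn": 0},
    {"fingers": -1, "x": -2.2, "y": 0.9, "z": -2, "turn": 0},
    {"fingers": -1, "x": -4.4, "y": 1.7, "z": 0, "turn": 0},
    {"fingers": -1, "x": -4.4, "y": 1.7, "z": 0, "turn": 0},
    {"fingers": -1, "x": -4.4, "y": 1.8, "z": 0, "turn": 0},
    {"fingers": -1, "x": -4.4, "y": 1.8, "z": 0, "turn": 0},
    {"fingers": -1, "x": -4.4, "y": 1.7, "z": 0, "turn": 0},
    {"fingers": -1, "x": -4.4, "y": 1.7, "z": 0, "turn": 0},
    {"fingers": -1, "x": -4.4, "y": 1.7, "z": 0, "turn": 0},
    {"fingers": -1, "x": -2.3, "y": 0.9, "z": 0, "turn": 0},
    {"fingers": -1, "x": 0, "y": 0, "z": 3, "turn": 0},
    {"fingers": -1, "x": 0, "y": 0, "z": 3, "turn": 0},
    {"fingers": -1, "x": 0, "y": 0, "z": 0, "turn": 0},
  ],
)

```text
t: 7.65
tool_pos: [0.6508, -0.1386, 0.0955]
eef_rot: [-3.137, -0.002, 1.733]
contact_force: [-0.9, -0.4, 0.6]
width: 0.0457
grip_force: 20.8
```

```bash
python3 - <<'E'
from h import *
print(observe()["tool_pos"],observe()["joint_pos"].round(2))
S=snapshot("side"); cv2.imwrite("pics/s2.png",cv2.resize(S[150:310,230:430,::-1],None,fx=3.5,fy=3.5))
for c,s in blobs(S,(165,110,50),(180,255,255),15,(170,180,450,380))[1]: print(c,s,plane("side",c,.12))
E
```

```text
[ 0.65084992 -0.13855186  0.09550628] [ 0.53  0.77 -0.65  1.56  0.52  1.   -0.11]
[319.2 212.5] [311 207  16  13 128] [ 0.61945719 -0.0935273   0.12      ]
[250.7 314.7] [238 306  26  21 352] [0.5094014 0.2675831 0.12     ]
[194.5 357.4] [180 347  29  23 479] [0.51350899 0.38392941 0.12      ]
```

View pics/s2.png

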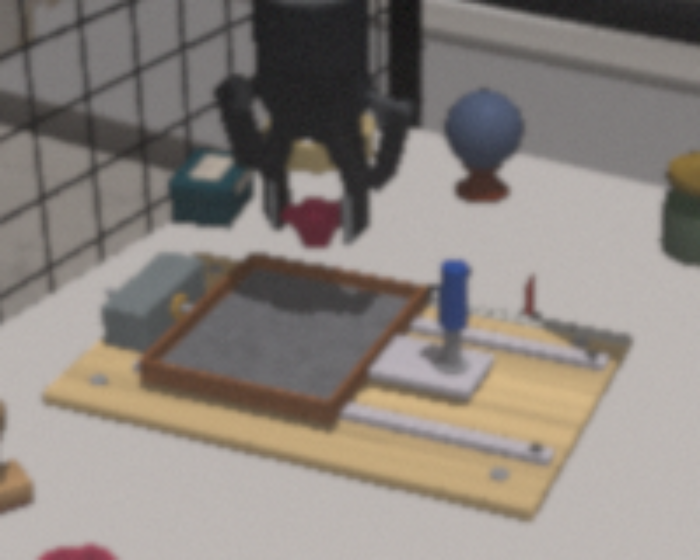

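The rose hangs upright between the fingers (crop 315,215), above the far half of the tray. I'll lower it and let go.

Request:
servo_tool(
  motion=[
    {"fingers": -1, "x": 0, "y": 0.2, "z": 2, "turn": 0},
    {"fingers": -1, "x": 0, "y": 0, "z": 2, "turn": 0},
    {"fingers": -1, "x": 0, "y": 0, "z": 0.9, "turn": 0},
    {"fingers": -1, "x": 0, "y": 0, "z": 0.4, "turn": 0},
    {"fingers": -1, "x": 0, "y": 0, "z": 0, "turn": 0},
    {"fingers": 0.25, "x": 0, "y": 0, "z": 0, "turn": 0},
    {"fingers": 0.6, "x": 0, "y": 0, "z": 0, "turn": 0},
    {"fingers": 0.6, "x": 0, "y": 0, "z": 0, "turn": 0},
    {"fingers": 0.6, "x": 0, "y": 0, "z": 0, "turn": 0},
    {"fingers": 0.6, "x": 0, "y": 0, "z": -2, "turn": 0},
    {"fingers": 0.6, "x": 0, "y": 0, "z": -4, "turn": 0},
    {"fingers": 0.6, "x": 0, "y": 0, "z": -4, "turn": 0},
    {"fingers": 1, "x": 0, "y": 0, "z": -2, "turn": 0},
    {"fingers": 1, "x": 0, "y": 0, "z": 0, "turn": 0},
  ],
)

```text
t: 9.45
tool_pos: [0.6558, -0.1379, 0.1675]
eef_rot: [3.137, 0.001, 1.733]
contact_force: [1.2, -0.8, 0.2]
width: 0.0851
grip_force: 0.0
```

Request:
servo_tool(
  motion=[
    {"fingers": 1, "x": 2.0, "y": 0, "z": 0, "turn": 0},
    {"fingers": 1, "x": 4, "y": -0.1, "z": 0, "turn": 0},
    {"fingers": 1, "x": 4, "y": -0.1, "z": 0, "turn": 0},
    {"fingers": 1, "x": 4, "y": -0.1, "z": 0, "turn": 0},
    {"fingers": 1, "x": 4, "y": -0.1, "z": 0, "turn": 0},
    {"fingers": 1, "x": 4, "y": -0.1, "z": 0, "turn": 0},
    {"fingers": 1, "x": 4, "y": -0.1, "z": 0, "turn": 0},
    {"fingers": 1, "x": 4, "y": 0, "z": 0, "turn": 0},
    {"fingers": 1, "x": 2.2, "y": 0, "z": 2, "turn": 0},
    {"fingers": 1, "x": 0, "y": 0, "z": 4, "turn": 0},
    {"fingers": 1, "x": 0, "y": 0, "z": 0.7, "turn": 0},
    {"fingers": 1, "x": 0, "y": 0, "z": 0, "turn": 0},
  ],
)

```text
t: 10.95
tool_pos: [0.5961, 0.179, 0.097]
eef_rot: [-3.14, -0.0, 1.733]
contact_force: [0.2, 0.6, -0.6]
width: 0.0855
grip_force: 0.0
```

```bash
python3 - <<'E'
from h import *
print(observe()["tool_pos"])
S=snapshot("side"); T=snapshot("top"); cv2.imwrite("pics/s3.png",cv2.resize(S[190:380,180:420,::-1],None,fx=3,fy=3))
for n,I,r in(("side",S,(170,180,420,380)),("top",T,(170,150,400,300))):
  for c,s in blobs(I,(165,110,50),(180,255,255),15,r)[1]: print(n,c,s,plane(n,c,.02),plane(n,c,.044))
E
```

```text
[0.59614805 0.17901176 0.09701534]
side [318.6 231.5] [310 226  19  14 176] [ 0.67494092 -0.17056687  0.02      ] [ 0.65003065 -0.13415137  0.044     ]
side [250.4 315.4] [238 307  26  20 335] [0.59931127 0.17792098 0.02      ] [0.57755027 0.19982519 0.044     ]
side [194.5 357.3] [180 347  30  23 478] [0.60538322 0.31657656 0.02      ] [0.58336938 0.33270706 0.044     ]
top [356.  201.5] [348 193  17  18 229] [ 0.65740718 -0.14023029  0.02      ] [ 0.65380105 -0.1386543   0.044     ]
top [188.9 226.3] [184 219  13  13  82] [0.59262758 0.32712871 0.02      ] [0.59012762 0.3207241  0.044     ]
```

View pics/s3.png

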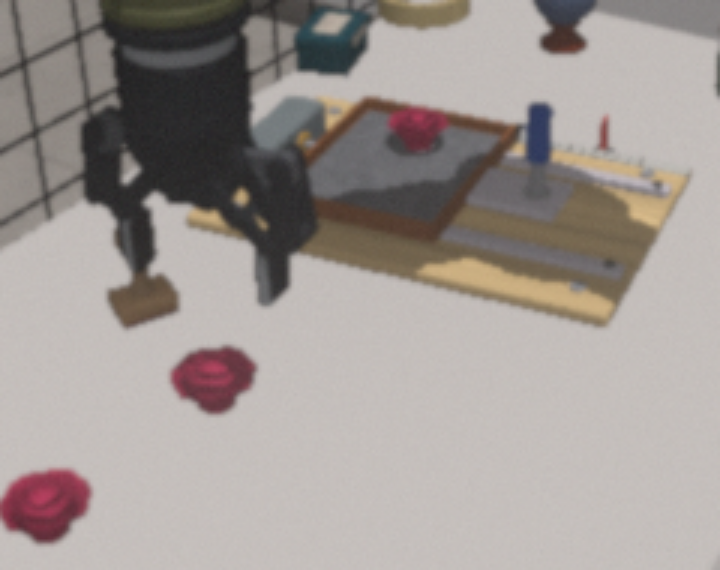

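The first rose stands upright in the tray (crop 418,130). The fingers straddle the second rose and clear the stamp.

Request:
servo_tool(
  motion=[
    {"fingers": 1, "x": 0, "y": 0.2, "z": 3, "turn": 0},
    {"fingers": 1, "x": 0, "y": 0, "z": 3, "turn": 0},
    {"fingers": 1, "x": 0, "y": 0, "z": 1.2, "turn": 0},
    {"fingers": 1, "x": 0, "y": 0, "z": 0.5, "turn": 0},
    {"fingers": 1, "x": 0, "y": 0, "z": 0, "turn": 0},
    {"fingers": -1, "x": 0, "y": 0, "z": 0, "turn": 0},
    {"fingers": -1, "x": 0, "y": 0, "z": 0, "turn": 0},
    {"fingers": -1, "x": 0, "y": 0, "z": 0, "turn": 0},
    {"fingers": -1, "x": 0, "y": 0, "z": 0, "turn": 0},
    {"fingers": -1, "x": 0, "y": 0, "z": 0, "turn": 0},
    {"fingers": -1, "x": 0, "y": 0, "z": 0, "turn": 0},
  ],
  newtons=20,
)

```text
t: 12.42
tool_pos: [0.5991, 0.1792, 0.0213]
eef_rot: [3.14, 0.0, 1.733]
contact_force: [-1.1, -1.1, 4.6]
width: 0.053
grip_force: 20.2
```

Request:
servo_tool(
  motion=[
    {"fingers": -1, "x": 0, "y": 0, "z": -1, "turn": 0},
    {"fingers": -1, "x": 0, "y": 0, "z": -3, "turn": 0},
    {"fingers": -1, "x": 0, "y": 0, "z": -4, "turn": 0},
    {"fingers": -1, "x": 0, "y": 0, "z": -4, "turn": 0},
    {"fingers": -1, "x": -2.2, "y": 0, "z": -2, "turn": 0},
    {"fingers": -1, "x": -4, "y": 0.1, "z": 0, "turn": 0},
    {"fingers": -1, "x": -4, "y": 0.1, "z": 0, "turn": 0},
    {"fingers": -1, "x": -4, "y": 0.1, "z": 0, "turn": 0},
    {"fingers": -1, "x": -4, "y": 0, "z": 0, "turn": 0},
    {"fingers": -1, "x": -4, "y": 0, "z": 0, "turn": 0},
    {"fingers": -1, "x": -2.2, "y": 0, "z": 0, "turn": 0},
    {"fingers": -1, "x": 0, "y": 0, "z": 3, "turn": 0},
    {"fingers": -1, "x": 0, "y": 0, "z": 3, "turn": 0},
    {"fingers": -1, "x": 0, "y": 0, "z": 0, "turn": 0},
    {"fingers": -1, "x": 0, "y": 0, "z": 0, "turn": 0},
  ],
)

```text
t: 14.3
tool_pos: [0.6417, -0.0603, 0.1016]
eef_rot: [3.14, -0.0, 1.734]
contact_force: [0.3, 0.2, -0.8]
width: 0.0532
grip_force: 21.3
```

Request:
servo_tool(
  motion=[
    {"fingers": -1, "x": 0, "y": -0.1, "z": 2, "turn": 0},
    {"fingers": -1, "x": 0, "y": 0, "z": 2, "turn": 0},
    {"fingers": -1, "x": 0, "y": 0, "z": 1.2, "turn": 0},
    {"fingers": -1, "x": 0, "y": 0, "z": 0.4, "turn": 0},
    {"fingers": -1, "x": 0, "y": 0, "z": 0, "turn": 0},
    {"fingers": 0.4, "x": 0, "y": 0, "z": 0, "turn": 0},
    {"fingers": 0.7, "x": 0, "y": 0, "z": 0, "turn": 0},
    {"fingers": 0.7, "x": 0, "y": 0, "z": 0, "turn": 0},
    {"fingers": 0.7, "x": 0, "y": 0, "z": 0, "turn": 0},
    {"fingers": 0.7, "x": 0, "y": 0, "z": -2, "turn": 0},
    {"fingers": 0.7, "x": 0, "y": 0, "z": -4, "turn": 0},
    {"fingers": 0.7, "x": 0, "y": 0, "z": -4, "turn": 0},
    {"fingers": 0.7, "x": 0, "y": 0, "z": -2, "turn": 0},
    {"fingers": 0.7, "x": 0, "y": 0, "z": 0, "turn": 0},
  ],
)

```text
t: 16.05
tool_pos: [0.6412, -0.0611, 0.1674]
eef_rot: [3.137, 0.001, 1.733]
contact_force: [-1.2, -0.4, -0.1]
width: 0.0728
grip_force: 0.0
```

Request:
servo_tool(
  motion=[
    {"fingers": 0.7, "x": -0.7, "y": -2, "z": 0, "turn": 0},
    {"fingers": 0.7, "x": -1.1, "y": -3.2, "z": 0, "turn": 0},
    {"fingers": 0.7, "x": -1.1, "y": -3.3, "z": 0, "turn": 0},
    {"fingers": 0.7, "x": -1.1, "y": -3.3, "z": 0, "turn": 0},
    {"fingers": 0.7, "x": 0, "y": 0, "z": 2, "turn": 0},
    {"fingers": 0.7, "x": 0, "y": 0, "z": 0, "turn": 0},
  ],
)

```text
t: 16.8
tool_pos: [0.5287, -0.1203, 0.1431]
eef_rot: [-3.139, -0.001, 1.732]
contact_force: [0.4, 0.0, -0.3]
width: 0.0724
grip_force: 0.0
```

```bash
python3 - <<'E'
from h import *
print(observe()["tool_pos"])
S=snapshot("side"); T=snapshot("top"); cv2.imwrite("pics/s4.png",cv2.resize(S[150:300,220:430,::-1],None,fx=3.5,fy=3.5))
for n,I,r in(("side",S,(170,180,420,380)),("top",T,(170,150,400,300))):
  for c,s in blobs(I,(165,110,50),(180,255,255),15,r)[1]: print(n,c,s,plane(n,c,.02),plane(n,c,.046))
E
```

```text
[ 0.52871563 -0.12026025  0.14312828]
side [318.8 231.9] [311 227  18  13 156] [ 0.67334558 -0.16908413  0.02      ] [ 0.64643141 -0.1297009   0.046     ]
side [305.5 245.8] [295 239  22  17 268] [ 0.66188624 -0.09471592  0.02      ] [ 0.63548901 -0.0586875   0.046     ]
side [194.5 357.3] [180 347  29  23 479] [0.60538322 0.31657656 0.02      ] [0.58153489 0.33405126 0.046     ]
top [355.8 201.4] [348 194  17  16 166] [ 0.65769494 -0.1396758   0.02      ] [ 0.65378298 -0.13797874  0.046     ]
top [328.4 206.9] [319 198  20  19 297] [ 0.64296928 -0.06293095  0.02      ] [ 0.63932972 -0.06265359  0.046     ]
top [192.3 222.4] [184 213  18  19 232] [0.60347877 0.31771076 0.02      ] [0.60056974 0.31094665 0.046     ]
```

View pics/s4.png

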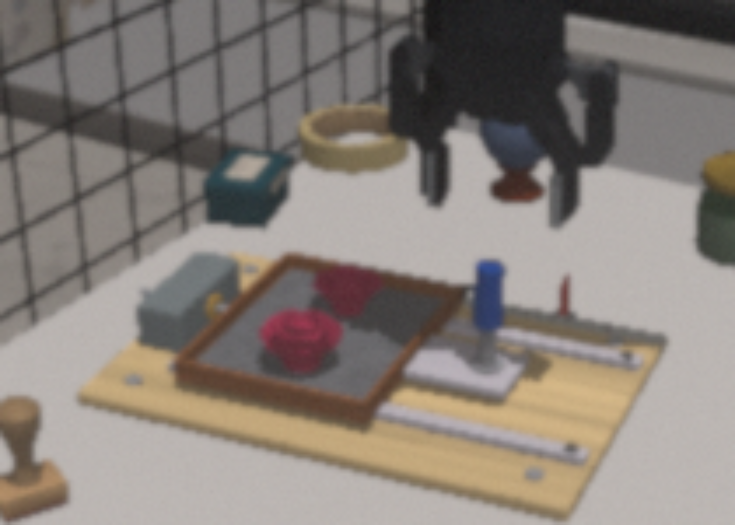

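Both roses stand upright in the tray, at about (.639,-.063) and (.653,-.138), and the third hasn't moved. Now I'll lower onto the handle and grip it.

Request:
servo_tool(
  motion=[
    {"fingers": 0.7, "x": 0, "y": 0.2, "z": 2, "turn": 0},
    {"fingers": 0.7, "x": 0, "y": 0, "z": 2, "turn": 0},
    {"fingers": 0.7, "x": 0, "y": 0, "z": 2, "turn": 0},
    {"fingers": 0.7, "x": 0, "y": 0, "z": 0.5, "turn": 0},
    {"fingers": 0.7, "x": 0, "y": 0, "z": 0, "turn": 0},
    {"fingers": -1, "x": 0, "y": 0, "z": 0, "turn": 0},
    {"fingers": -1, "x": 0, "y": 0, "z": 0, "turn": 0},
    {"fingers": -1, "x": 0, "y": 0, "z": 0, "turn": 0},
    {"fingers": -1, "x": 0, "y": 0, "z": 0, "turn": 0},
    {"fingers": -1, "x": 0, "y": 0, "z": 0, "turn": 0},
    {"fingers": -1, "x": 0, "y": 0, "z": 0, "turn": 0},
    {"fingers": -1, "x": 0, "y": 0, "z": 0, "turn": 0},
  ],
  newtons=60,
)

```text
t: 18.4
tool_pos: [0.5325, -0.1197, 0.0799]
eef_rot: [3.14, 0.0, 1.733]
contact_force: [-1.1, 0.1, 6.7]
width: 0.0187
grip_force: 58.5
```

Gripped (width about 19 mm). Now a slow pull of 6.0 cm.

Request:
servo_tool(
  motion=[
    {"fingers": -1, "x": 0, "y": -0.2, "z": 0, "turn": 0},
    {"fingers": -1, "x": 0, "y": -0.4, "z": 0, "turn": 0},
    {"fingers": -1, "x": 0, "y": -0.4, "z": 0, "turn": 0},
    {"fingers": -1, "x": 0, "y": -0.4, "z": 0, "turn": 0},
    {"fingers": -1, "x": 0, "y": -0.4, "z": 0, "turn": 0},
    {"fingers": -1, "x": 0, "y": -0.4, "z": 0, "turn": 0},
    {"fingers": -1, "x": 0, "y": -0.4, "z": 0, "turn": 0},
    {"fingers": -1, "x": 0, "y": -0.4, "z": 0, "turn": 0},
    {"fingers": -1, "x": 0, "y": -0.4, "z": 0, "turn": 0},
    {"fingers": -1, "x": 0, "y": -0.4, "z": 0, "turn": 0},
    {"fingers": -1, "x": 0, "y": -0.4, "z": 0, "turn": 0},
    {"fingers": -1, "x": 0, "y": -0.4, "z": 0, "turn": 0},
    {"fingers": -1, "x": 0, "y": -0.4, "z": 0, "turn": 0},
    {"fingers": -1, "x": 0, "y": -0.4, "z": 0, "turn": 0},
    {"fingers": -1, "x": 0, "y": -0.4, "z": 0, "turn": 0},
    {"fingers": -1, "x": 0, "y": -0.2, "z": 0, "turn": 0},
    {"fingers": -1, "x": 0, "y": 0, "z": 0, "turn": 0},
    {"fingers": -1, "x": 0, "y": 0, "z": 0, "turn": 0},
  ],
)

```text
t: 20.65
tool_pos: [0.475, -0.1292, 0.0799]
eef_rot: [3.137, 0.0, 1.733]
contact_force: [8.6, -0.9, 0.6]
width: 0.0185
grip_force: 58.6
```

```bash
python3 - <<'E'
from h import *
print(observe())
S=snapshot("side"); T=snapshot("top"); cv2.imwrite("pics/s5.png",S[:,:,::-1]); cv2.imwrite("pics/t5.png",T[:,:,::-1])
a=cv2.resize(S[205:300,240:430,::-1],None,fx=4,fy=4,interpolation=2); b=cv2.resize(T[220:275,325:415,::-1],None,fx=4,fy=4,interpolation=2)
o=np.zeros((600,760,3),np.uint8); o[:380,:760]=a; o[380:600,:360]=b; cv2.imwrite("pics/c5.png",o)
for n,I,r in(("side",S,(170,180,420,380)),("top",T,(170,150,400,300))):
  for c,s in blobs(I,(165,110,50),(180,255,255),15,r)[1]: print(n,c,s,plane(n,c,.046))
E
```

```text
{'t': 20.65, 'joint_pos': array([ 0.65282262,  0.58107833, -0.65156671,  2.05274096,  0.5557387 ,
        0.68095229, -0.20062222]), 'joint_velocities': array([-0.00059246, -0.00020137,  0.00078855, -0.0011541 ,  0.00083541,
        0.00093612, -0.00119725]), 'joint_torque': array([ 9.65320431e-01, -5.09742236e+01, -6.06729895e+00, -9.53027487e+00,
       -6.43299893e-01,  2.35921606e+00,  1.67447323e-02]), 'tool_pos': array([ 0.47503499, -0.12921871,  0.07988161]), 'eef_rot': array([3.13701594e+00, 3.24918547e-04, 1.73286600e+00]), 'contact_force': array([ 8.61944071, -0.89521582,  0.62880578]), 'wrist_torque': array([-0.11080667, -1.44096959, -0.04637213]), 'grip_force': 58.62628698348999, 'width': 0.018472363992140795}
side [340.7 236. ] [332 230  19  15 175] [ 0.5912581  -0.14005854  0.046     ]
side [328.9 250.7] [318 243  23  18 280] [ 0.57839403 -0.0685288   0.046     ]
side [194.5 357.3] [180 347  29  23 478] [0.58153489 0.33405126 0.046     ]
top [192.2 222.4] [184 213  18  19 229] [0.60057274 0.31122282 0.046     ]
top [359.7 221.8] [352 214  17  18 174] [ 0.59739253 -0.14772879  0.046     ]
top [332.2 227.9] [323 218  20  20 290] [ 0.58141676 -0.07237937  0.046     ]
```

View pics/c5.png

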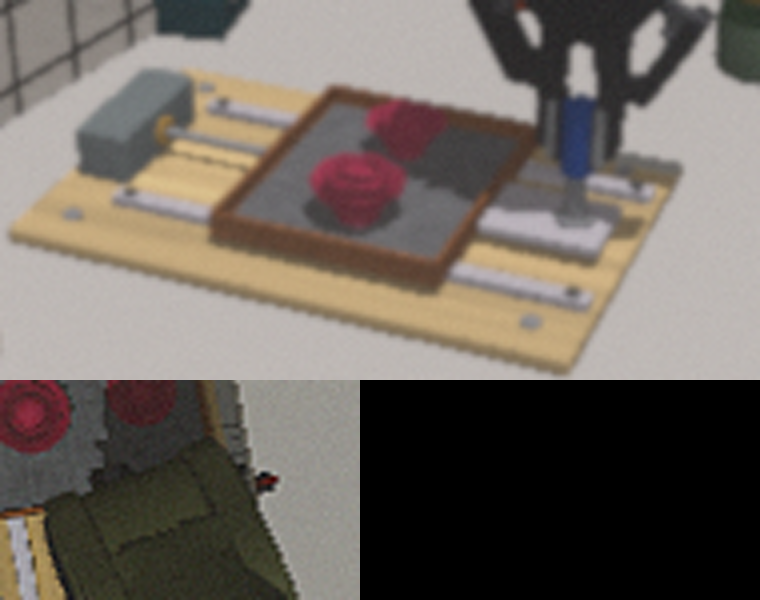

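The roses are still upright in the pulled tray, but the gripper hides the pointer, with the flag just visible at crop (268,481). I'll take the exact pointer-to-flag distance from the first top and side pictures.

```bash
python3 - <<'E'
from h import *
T=cv2.imread("pics/top0.png");S=cv2.imread("pics/side0.png")
g=T.max(2); print(g[217:228,372:388]); print("redness"); print((T[240:250,384:398,2].astype(int)-T[240:250,384:398,1])); print(g[240:250,384:398])
print("side"); print(S.max(2)[226:242,347:363]); print((S[226:244,376:388,2].astype(int)-S[226:244,376:388,1]))
E
```

```text
[[ 74  81 107 102 158 150 128 140 139 149 128 107 146 137 139 138]
 [ 77  71  93 124 161 162 144 142 140 149 139 136 143 140 138 143]
 [ 76  78  81 108  99 167 151 146 151 144 134 113 139 141 140 138]
 [ 76  76  77  96 105 166 157  91  35  28  75 137 139 141 139 138]
 [ 80  65  81  99  31  33  29  21  31  26  80 137 119 146 141 141]
 [ 76  69  77  96  35  33  38  36  35  36  66 112 127 142 141 138]
 [ 52  66  82  92  50  42  53  57  79  85 122 152 146 139 138 138]
 [ 97  83  71  68  97 148 174 159 153 150 144 140 144 141 138 141]
 [110 148 162 156 156 163 152 127 147 143 148 138 141 138 140 143]
 [152 148 152 145 147 153 161 159 143 145 138 145 126 100 144 137]
 [152 150 150 151 148 149 162 155 147 143 139 144 132 111 146 142]]
redness
[[ -1  -3   5   7   0   5   0   1   1   4   3   5   2  -1]
 [ -1  -1   1   2   6   8   2   4   0   6   0   2  -1   1]
 [  2   0  -2   1   6  -1   3   0  -2   0   0  -1   4   7]
 [ -3  -1   0   4   5   0  -2  -3   2   0   6   1   6  -1]
 [ -2   0  -7   2  11  -3   6  32  69 109  71  -3   1   0]
 [ -3   3  -4   4  11  15  81 140 134  86  29   0   1   2]

[... 1908 characters left out ...]
 4  4  6  8  6  6  7  6  4  6  5  7]
 [ 5  5  5  8  5  9 11  9  5  5  6  5]
 [ 6  5  5  6 11 22 29 13  5  6  5  6]
 [ 5  5  7  8 20 46 42 15  7  6  7  6]
 [ 5  5  6  9 22 49 34  8  7  5  7  5]
 [ 6  5  5 12 28 50 28 11  6  5  5  6]
 [ 6  5  7 13 33 53 29 10  4  4  5  6]
 [ 7  5  6 15 35 54 29  9  6  6  6  7]
 [ 6  5  5 13 39 55 29 11  7  5  5  6]
 [ 4  4  8 13 40 54 26  9  7  5  6  5]
 [ 6  6  5 15 39 53 25 10  7  4  6  6]
 [ 6  5  8 14 41 54 28  9  6  6  7  7]
 [ 4  5  6 17 47 49 28  9  5  6  5  5]
 [ 4  4  6 14 35 34 22  6  5  7  4  4]
 [ 4  5  3  8 13 13  6  3  4  6  6  5]
 [ 7  4  6  4  4  4  4  3  3  4  4  3]
 [18 16 11  9  7  5  5  4  3  3  2  3]
 [24 25 23 22 19 18 13 11  9  7  7  5]]
```

```bash
python3 - <<'E'
from h import *
u=np.array([np.cos(.162),np.sin(.162),0])
for z in(.022,.032):
  p=plane("top",(381.2,221.2),z)
  for c,zz in(((391.7,244.9),z),((390,245.3),.012),((394.3,244.2),.05)): 
    f=plane("top",c,zz); print(z,p.round(4),f.round(4),((p-f)@u).round(4))
# side view flag at mid red column (col 380.9..381, rows 228-239)
for c,z in(((380.6,239.5),.012),((381.4,228),.05)): print(plane("side",c,z))
# handle vs flag
print("handle u", (np.array([.531,-.1197,0])-[.5347,-.2345,0])@u)
E
```

```text
0.022 [ 0.6011 -0.2093  0.022 ] [ 0.5348 -0.2371  0.022 ] 0.07
0.022 [ 0.6011 -0.2093  0.022 ] [ 0.5343 -0.2337  0.012 ] 0.0698
0.022 [ 0.6011 -0.2093  0.022 ] [ 0.5348 -0.2405  0.05  ] 0.0704
0.032 [ 0.6    -0.2082  0.032 ] [ 0.5341 -0.2358  0.032 ] 0.0695
0.032 [ 0.6    -0.2082  0.032 ] [ 0.5343 -0.2337  0.012 ] 0.0689
0.032 [ 0.6    -0.2082  0.032 ] [ 0.5348 -0.2405  0.05  ] 0.0695
[ 0.53031517 -0.22870715  0.012     ]
[ 0.52505236 -0.21900287  0.05      ]
handle u 0.014864806083951566
```

Request:
servo_tool(
  motion=[
    {"fingers": -1, "x": 0, "y": -0.3, "z": 0, "turn": 0},
    {"fingers": -1, "x": 0, "y": -0.3, "z": 0, "turn": 0},
    {"fingers": -1, "x": 0, "y": -0.3, "z": 0, "turn": 0},
    {"fingers": -1, "x": 0, "y": -0.1, "z": 0, "turn": 0},
    {"fingers": -1, "x": 0, "y": 0, "z": 0, "turn": 0},
    {"fingers": -1, "x": 0, "y": 0, "z": 0, "turn": 0},
    {"fingers": -1, "x": 0, "y": 0, "z": 0, "turn": 0},
    {"fingers": -1, "x": 0, "y": 0, "z": 0, "turn": 0},
  ],
)

```text
t: 21.75
tool_pos: [0.4655, -0.1308, 0.0799]
eef_rot: [3.137, 0.0, 1.733]
contact_force: [9.4, -0.2, 0.7]
width: 0.0184
grip_force: 58.8
```

```bash
python3 - <<'E'
from h import *
o=observe(); print(o["tool_pos"],o["contact_force"],o["grip_force"])
S=snapshot("side"); T=snapshot("top")
a=cv2.resize(S[205:300,240:430,::-1],None,fx=4,fy=4,interpolation=2); b=cv2.resize(T[220:275,325:415,::-1],None,fx=4,fy=4,interpolation=2)
q=np.zeros((600,760,3),np.uint8); q[:380,:760]=a; q[380:600,:360]=b; cv2.imwrite("pics/c6.png",q)
for n,I,r in(("side",S,(170,180,420,380)),("top",T,(170,150,400,300))):
  for c,s in blobs(I,(165,110,50),(180,255,255),15,r)[1]: print(n,c,s[:4],plane(n,c,.046).round(4))
E
```

```text
[ 0.4654647  -0.13075539  0.0798676 ] [ 9.43396962 -0.19179135  0.6663048 ] 58.802356123924255
side [344.6 236.8] [336 231  19  14] [ 0.5815 -0.1416  0.046 ]
side [333.  251.4] [322 244  23  18] [ 0.569  -0.0708  0.046 ]
side [194.5 357.3] [180 347  29  23] [0.5815 0.3341 0.046 ]
top [192.1 222.3] [184 213  18  19] [0.6009 0.3115 0.046 ]
top [360.1 225.2] [352 218  18  17] [ 0.588  -0.1487  0.046 ]
top [332.7 231.3] [323 222  20  20] [ 0.5721 -0.0736  0.046 ]
```

View pics/c6.png

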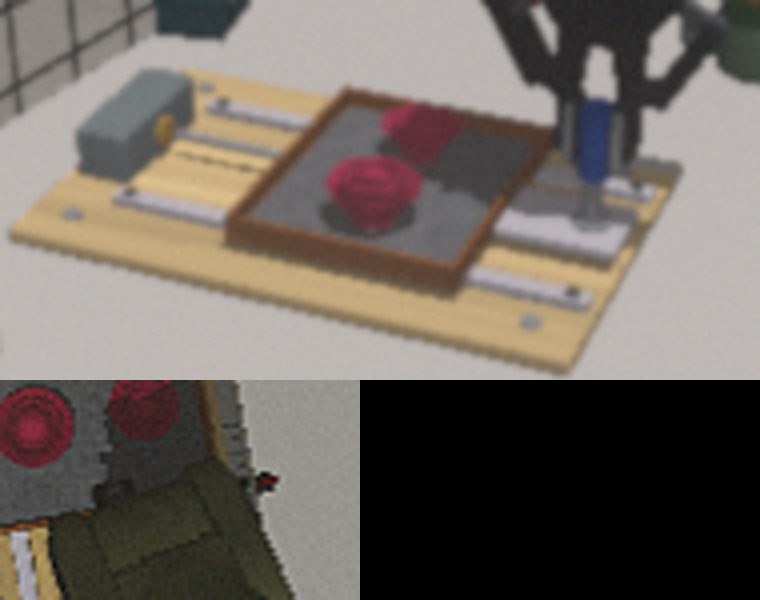

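The tray is out about 68 mm (the measured need was 68–70 mm). Both roses are upright, the handle is gripped, and the spring pulls at about 9.4 N as expected. Handing in.

```bash
python3 -c "from cell import *; print(finish_job())"
```

```text
the job is handed in; nothing more can be done
None
```

I handed the job in with two crimson roses upright in the tray and the handle still gripped. The tray is out about 68 mm; I measured 68–70 mm to the flag at the start, because the gripper hid the pointer at the end. No verdict came back.

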